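# Set the tool rest of a bench grinder

## Task

Set the grinder's sliding tool rest to its worn stone: push the rest in by its knob until you feel it come up against the stone (gently, never jam it against the stone), then back it off to leave a gap of about 2 mm (it must not be more than 3 mm). Then lock the slide by pressing the cam lever fully down, and let go, leaving the other things on the bench where they are.

Things in the scene. Friction and masses are not known exactly. Their poses are not given: they have to be found in the camera images.
- grinder: Yellow bench grinder bolted down, 350 mm long, 220 mm high. Origin: centre of its foot; y is the shaft, 125 mm up; -x is the working side. A grey stone, 20 mm wide, in an open-fronted guard at y = +150 mm (wire wheel at -150). The stone is worn: its front face lies 67 to 77 mm before the shaft's axis, just where is not known. A touch of a few N does no harm; over 20 N chips it
- rest_base: Grey base of the tool rest, 190 x 100 mm, bolted to the bench in front of the stone. Origin: on the bench under its centre; +x is the direction in which the rest slides towards the stone, z up. It does not move
- rest: The sliding tool rest, 0.8 kg: a steel bar (40 mm wide, top at 26 mm), a post and an aluminium platform (76 mm wide, 60 deep, its plate from 118 to 128 mm above the bench, front edge towards the stone). It slides 55 mm along rest_base's x, with a steady drag of about 3 N while moving, and stays where left. Its axes are those of rest_base; its origin is rest_base's origin shifted by the slide
- rest_edge (a point): Middle of the platform's front edge (the edge that meets the stone), at axle height, 125 mm above the bench; axes as rest, +x towards the stone
- rest_knob (a point): Centre of the metal knob on the rear end of the slide bar, 28 mm in diameter, from 38 to 70 mm above the bench, this point at 54 mm; nothing taller than 30 mm stands within 50 mm to its sides. Axes as rest
- lever_hinge (a point): Pivot of the cam lever on the rest's base, 43 mm above the bench; axes as rest_base. The lever turns about this x axis and points out to the +y side
- lever_tip (a point): Centre of the 20 mm black ball at the lever's end, 98 mm from the pivot. The lever's arm is a 14 mm wide, 9 mm thick steel bar
- lever (a joint): Angle of the cam lever, rad: 0 = open, the lever sticking up 50 degrees from level; 0.87 = level, fully down, the slide locked. It takes some 3 to 10 N, pressed down half-way along the arm, to push it level and it stays where it is left
- spanner: Loose 150 mm spanner beside the rest, to be left alone
- oil_bottle: Loose oil bottle, 40 mm in diameter, 105 mm tall, beside the rest, to be left alone
- screwdriver: Loose 200 mm screwdriver on the blue mat, to be left alone
- spray_can: Loose spray can, 58 mm in diameter, 190 mm tall, beyond the grinder, to be left alone
- jar: Loose jar, 72 mm in diameter, 85 mm tall, to be left alone
- tape_roll: Loose roll of tape, 90 mm across, to be left alone
- marker: Loose 130 mm marker pen on the blue mat, to be left alone

How it is judged (in metres and radians):
On the way, in this order (a step that is already met when the one before it is completed fails the run):
1. the rest has been brought up against the stone (1 N or more) (contact force between rest and grinder above 1 N), for 0.05 s.
2. the rest is backed off to a gap of 0.8 to 3.2 mm, the lever still open (x of stone_c0 in the frame of rest_edge between 0.0728 and 0.0752 m and value of joint lever below 0.5 rad), for 0.2 s.
3. the cam lever is pressed down (value of joint lever above 0.8 rad), for 0.1 s.
At the end, for the whole second after the job is handed in: The rest stands still with a gap of 0.8 to 3.2 mm between its front edge and the stone, the cam lever is down (0.8 rad or more) and the slide so locked (x of stone_c0 in the frame of rest_edge between 0.0728 and 0.0752 m and value of joint lever above 0.8 rad and linear speed of rest below 0.005 m/s); the robot touches nothing.
It fails at once if the rest is pressed against the stone with more than 20 N (contact force between rest and grinder above 20 N).
It fails at once if a bystander is moved more than 30 mm (distance of any of spanner, oil_bottle, screwdriver, spray_can, jar, tape_roll, marker from where it was at the start of the episode above 0.03 m).
It also fails if it takes over 61 s, if anything falls off the work surface, if the arm or the gripper's body presses on something with over 40 N, if the wrist force passes 120 N, or if a joint passes its speed limit or range.

## Robot

A 6-joint arm with a two-finger parallel gripper is mounted at the origin on the work surface. World frame = base frame: x ahead of the robot, y to its left, z up, the work surface at z = 0. Lengths are in mm, angles in degrees, forces in N, time in s.
With the tool pointing down it reaches from about 350 to 975 mm from the base axis. Payload 7.1 kg.
Tool frame: the origin (TCP) lies at the very end of the fingers, on their centre line; the grasp point (between the pads) lies 19 mm behind it; z points along the fingers, y is the line along which they close (so a half turn about z gives the same grasp; the last joint's range is limited). The gripper opens to 88 mm and grips with 3 to 60 N. Pads are 20 mm wide; open, the fingers measure 115 mm over their backs; the gripper's body (75 mm by 178 mm) begins 61 mm behind the grasp point.
Start: joints at [-70.302, 24.242, 93.386, -0, 62.372, -1.089], TCP at [221.825, -584.293, 222.675] pointing down, gripper open.
Joint ranges: [-172.04, 172.04], [-51.8, 120.97], [4.93, 147.93], [-75.15, 255.16], [6.16, 154.13], [-145.62, 145.62]. Speed limits (degrees/s): [136.94, 136.94, 172.46, 180, 180, 180].

## Interface

Orientations are given as [roll, pitch, yaw] about the fixed x, y, z axes, in that order (R = Rz(yaw) Ry(pitch) Rx(roll)).
In Python, from rig import robot gives the robot as it stands. Calls block until the motion is done:
- robot.reach(position, orientation): joint-space move of the TCP to a pose.
- robot.move_straight(position, frame=None, rate=150, contact_N=None): straight line of the TCP; frame=None keeps the orientation; rate is the mean speed in mm/s. With contact_N (N) it stops when the force on the tool has changed by that much, and returns True; else False.
- robot.move_j(angles): joint-space move.
- robot.move_gripper(opening): finger opening in mm; the grip force is fixed at half the most; returns when the fingers have stopped.
- robot.dwell(seconds).
- robot.ik(position, orientation): joint angles nearest the present ones, or None.
- robot.get_obs(): the state.
- robot.capture(name): name is "scene" or "side" or "wrist"; returns the picture (400x640x3 uint8, red, green, blue); there is no depth.
- robot.calibration(name): a dict with "mtx" (3x3 intrinsics, pixels), "T" (4x4, takes a point from camera to world coordinates). Camera axes: x right, y down, z forward; pixel columns grow to the right and rows downward; lengths in mm; the calibration is good to about 2 mm. A picture is of the moment at which its call begins: read the wrist's pose just before it. calibration takes no time and is no camera call; for the wrist camera it gives the pose at the moment of the call.
A pose or a line that the arm cannot do raises robot.PlanningError and nothing moves.
- robot.job_done(): hands the job in; it is judged then, once.
Trained networks look in the newest picture that a camera, given by its name, has taken for a name from the list of things; names that differ only in an ending like _2 or _b are one class to them, and where a whole thing is asked for, a point or a joint stands for the part that bears it (a point fixed in the world has none). Each returns a list of dicts, best first, with "confidence" (0 to 1); they miss things now and then, are a little off and sometimes report something else, mostly with a low value. They report only what shows in the picture. A call takes as long as a camera call.
- robot.find_in(label, camera): "point" ([row, column] as shares, 0 to 1, of the picture: columns of its width, rows of its height, amid what is visible of it).
- robot.regions_of(label, camera): "pixels" (400x640 bool, what is visible of it) and "point" ([row, column] as shares, 0 to 1, of the picture: columns of its width, rows of its height, amid what is visible of it).
The state is a dict: "time_s": time; "qpos": joint angles; "joint_velocities": joint speeds; "tau": joint torques, N m; "tool_pos": TCP position; "ee_rot": TCP orientation; "contact_force": force on the tool from outside, world axes, zero at the start; "torque": the same for the moment, N m; "gripper_width": finger opening in mm; "grip_force": force on a finger pad.
Only numpy, scipy, OpenCV 4.12 (cv2) and the standard library are available. Lean on these libraries where they do the work, as an engineer would, in place of code of your own. Each camera call takes 0.05 s, during which the arm holds its last target. There are 200 camera calls.

## Working session

There is one attempt and no reset: what is moved stays moved. The work goes in short steps, each a Python script; the robot and the scene stay as the last script left them, time stands still between calls to the robot, and variables do not carry over. Pictures are saved under pics/ and viewed, at most 10 in all, crops included, and the job is handed in when it is done.

```bash
mkdir -p pics; ls; cat > h.py <<'E'
import numpy as np, cv2
from rig import robot
def snap(cam,name=None):
    cal=robot.calibration(cam); im=robot.capture(cam)
    if name: cv2.imwrite(f'pics/{name}.png',cv2.cvtColor(im,cv2.COLOR_RGB2BGR))
    return im,cal
def ray(cal,u,v):
    K=np.array(cal['mtx']);T=np.array(cal['T'])
    d=T[:3,:3]@np.linalg.solve(K,[u,v,1.]); return T[:3,3],d/np.linalg.norm(d)
def at_z(cal,u,v,z):
    o,d=ray(cal,u,v); return o+d*(z-o[2])/d[2]
def tri(rs):
    A=0;b=0
    for o,d in rs:
        P=np.eye(3)-np.outer(d,d);A=A+P;b=b+P@o
    x=np.linalg.solve(A,b); return x,[np.linalg.norm((np.eye(3)-np.outer(d,d))@(x-o)) for o,d in rs]
def proj(cal,p):
    T=np.linalg.inv(np.array(cal['T']));c=T[:3,:3]@np.array(p,float)+T[:3,3];q=np.array(cal['mtx'])@c;return q[:2]/q[2]
E
python3 - <<'E'
from h import *
np.set_printoptions(precision=1,suppress=True)
for c in ['scene','side']:
    im,cal=snap(c,c+'0'); print(c,np.array(cal['T'])[:3,3],np.array(cal['mtx'])[0])
    for l in ['rest_knob','rest_edge','lever_tip','lever_hinge','rest_base','rest','oil_bottle','spanner','grinder']:
        r=robot.find_in(l,c)
        print(l,[(round(x['point'][1]*640),round(x['point'][0]*400),round(x['confidence'],2)) for x in r[:2]])
print(robot.get_obs()['time_s'])
E
```

```text
pics
scene [1385.8 -847.9  958.6] [498.9   0.  320. ]
rest_knob [(321, 214, 0.59)]
rest_edge [(321, 211, 0.59), (314, 219, 0.4)]
lever_tip [(299, 202, 0.48), (398, 149, 0.46)]
lever_hinge [(319, 217, 0.72), (235, 316, 0.35)]
rest_base [(311, 218, 0.71), (313, 253, 0.54)]
rest [(320, 215, 0.57)]
oil_bottle [(355, 223, 0.73)]
spanner [(313, 253, 0.5)]
grinder []
side [ 101.9  920.9 1012.1] [513.6   0.  310.3]
rest_knob [(303, 231, 0.92)]
rest_edge [(304, 228, 0.91)]
lever_tip []
lever_hinge [(309, 239, 0.77), (333, 138, 0.47)]
rest_base [(310, 244, 0.6)]
rest [(304, 229, 0.69)]
oil_bottle [(255, 217, 0.52), (310, 238, 0.27)]
spanner [(306, 207, 0.54)]
grinder []
1.0
```

```bash
python3 - <<'E'
import cv2
for c,(x,y) in {'scene':(210,130),'side':(200,140)}.items():
    im=cv2.imread(f'pics/{c}0.png')[y:y+150,x:x+200]
    cv2.imwrite(f'pics/{c}0c.png',cv2.resize(im,None,fx=4,fy=4,interpolation=cv2.INTER_CUBIC))
E
```

```text
(no output)
```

View pics/scene0c.png

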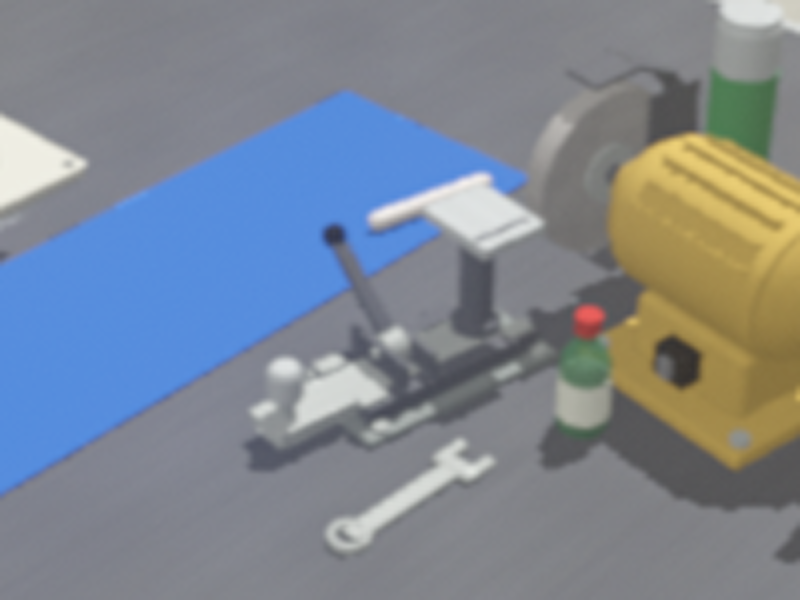

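View pics/side0c.png

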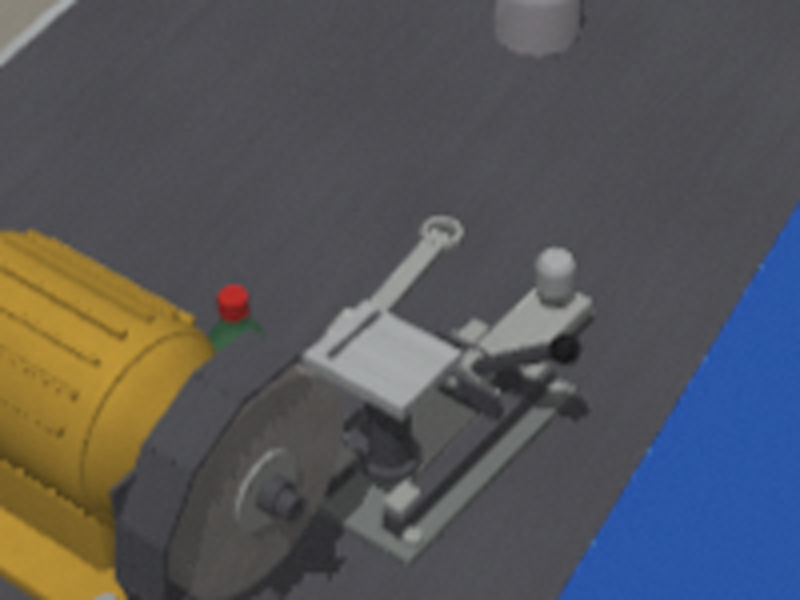

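The scene view shows the knob at px (281,224), the lever ball at (293.5,189) and the platform around (331,184). The side view shows the knob at (339,209), the ball at (341,227) and the platform around (296,229). The oil bottle and spanner lie on the −y side of the rest.

```bash
python3 - <<'E'
from h import *
np.set_printoptions(precision=1,suppress=True)
a=robot.calibration('scene');b=robot.calibration('side')
A=lambda x,y:ray(a,210+x/4,130+y/4); B=lambda x,y:ray(b,200+x/4,140+y/4)
for n,p,q in [('knob',(284,378),(556,275)),('ball',(334,235),(565,348)),
 ('platA front -y',(543,222),(305,355)),('plat rear -y',(482,252),(370,303)),('plat rear +y',(425,207),(462,355)),('plat front+y',(482,180),(403,410)),('cap',(589,318),(233,302)),('spanner ring',(348,533),(441,231)),('base corner front',(0,0),(0,0))]:
    x,r=tri([A(*p),B(*q)]); print(n,x,r)
E
```

```text
knob [512.3 -35.   53.3] [np.float64(0.29723499914377627), np.float64(0.29723499914387697)]
ball [457.2  74.7 104.2] [np.float64(0.9069941158452107), np.float64(0.9069941158452534)]
platA front -y [586.1 174.  126.4] [np.float64(0.6038985882607351), np.float64(0.603898588260634)]
plat rear -y [575.6 113.4 123.4] [np.float64(1.4349364124271942), np.float64(1.4349364124270856)]
plat rear +y [502.8 129.1 124.9] [np.float64(1.5710751244295926), np.float64(1.5710751244298176)]
plat front+y [511.4 187.6 126.9] [np.float64(1.036410230362827), np.float64(1.0364102303628662)]
cap [667.7 130.2  98.1] [np.float64(1.054957557262887), np.float64(1.0549575572629257)]
spanner ring [629.2 -87.6   4.4] [np.float64(0.3808276681688433), np.float64(0.3808276681689568)]
base corner front [627.6 -24.3 366.2] [np.float64(252.3140812450911), np.float64(252.31408124509122)]
```

```bash
cat >> h.py <<'E'
YAW=80.4
u=np.array([np.cos(np.radians(YAW)),np.sin(np.radians(YAW)),0]); v=np.array([-u[1],u[0],0])
def grip_rot(): return [180,0,YAW+90-180]   # fingers close along slide
def press_rot(s=0): return [180,0,YAW-s]
E
python3 - <<'E'
from h import *
np.set_printoptions(precision=1,suppress=True)
k=np.array([512.3,-35,0])
for r in ([180,0,-9.6],[180,0,170.4],[180,0,80.4],[180,0,-99.6]): print(r,robot.ik([512,-35,200],r))
robot.reach([512,-35,180],[180,0,-9.6])
robot.move_gripper(66)
im,cal=snap('wrist','w1'); print(robot.get_obs()['tool_pos'],robot.get_obs()['time_s'],np.array(cal['T'])[:3,3])
print(robot.get_obs()['contact_force'])
for p in ([512.3,-35,54],[457,75,104],[629,-88,4]): print(proj(cal,p))
E
```

```text
[180, 0, -9.6] [ -5.2  16.6 108.5  -0.   54.9  94.4]
[180, 0, 170.4] [ -5.2  16.6 108.5   0.   54.9 -85.6]
[180, 0, 80.4] [ -5.2  16.6 108.5  -0.   54.9   4.4]
[180, 0, -99.6] None
[512. -35. 180.] 3.825 [584.7 -46.8 343.1]
[-0.4 -0.6  0.1]
[317.3 193.1]
[212.1 281. ]
[347.3  72.2]
```

View pics/w1.png

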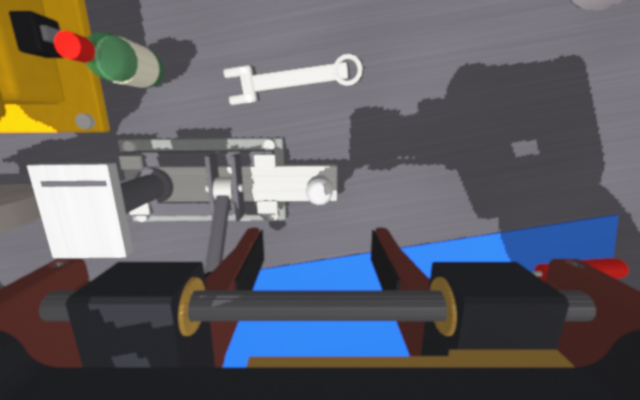

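The wrist view shows the base edges level in the picture, so the yaw is right. The knob is at (318,190) against a predicted (317,193), and the lever ball is hidden by the fingers. I'll descend, grip and push.

```bash
python3 - <<'E'
from h import *
np.set_printoptions(precision=2,suppress=True)
def st(t):
    o=robot.get_obs(); print(t,o['time_s'],np.array(o['tool_pos']),np.array(o['contact_force']),round(o['gripper_width'],1),round(o['grip_force'],1))
    return np.array(o['tool_pos'])
hit=robot.move_straight([512.3,-35,37],rate=80,contact_N=8); print('hit',hit); st('down')
if not hit:
    robot.move_gripper(0); p=st('grip')
    if 20<robot.get_obs()['gripper_width']<34:
        hit=robot.move_straight(p+u*56,rate=5,contact_N=7.5); print('touch',hit); st('t')
        robot.dwell(0.1); st('t')
E
```

```text
hit False
down 5.7667 [512.56 -35.03  37.37] [0.7  0.91 0.29] 65.7 0.0
grip 6.4583 [512.23 -35.19  36.99] [-0.04 -2.79  0.61] 27.3 30.0
touch True
t 11.4083 [515.59 -14.43  36.96] [ 0.24 -0.94  4.23] 26.9 30.0
t 11.5083 [515.57 -14.45  36.97] [1.49 0.66 4.14] 27.4 30.0
```

```bash
python3 - <<'E'
from h import *
np.set_printoptions(precision=2,suppress=True)
def st(t):
    o=robot.get_obs(); p=np.array(o['tool_pos']);f=np.array(o['contact_force'])
    print(t,o['time_s'],p,'s',(p-[512.3,-35,37])@u,'fu',f@u,f,round(o['gripper_width'],1)); return p
p=st('now'); 
for i in range(3):
    hit=robot.move_straight(p+u*1.0*(i+1),rate=4,contact_N=6.5); st(hit)
    if hit: break
snap('side','s1')
im=cv2.imread('pics/s1.png')[180:280,230:350]; cv2.imwrite('pics/s1c.png',cv2.resize(im,None,fx=6,fy=6,interpolation=cv2.INTER_CUBIC))
E
```

```text
now 11.5083 [515.57 -14.45  36.97] s 20.80673414137777 fu 0.8973448219084185 [1.49 0.66 4.14] 27.4
True 11.9333 [515.55 -14.45  36.97] s 20.802850326229166 fu -0.36212755982285505 [-0.85 -0.22  3.03] 27.1
```

View pics/s1c.png

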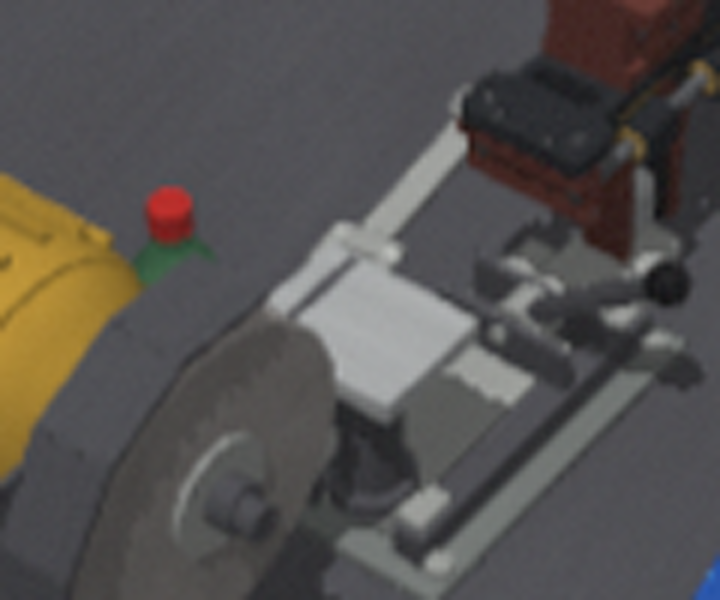

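The platform's front edge now meets the stone, around (330,350) in the crop. I'll do one slow confirming press, then back off.

```bash
cat >> h.py <<'E'
def st(t):
    o=robot.get_obs(); p=np.array(o['tool_pos']);f=np.array(o['contact_force'])
    print(t,round(o['time_s'],2),p.round(2),'s',round((p-[512.3,-35,37])@u,2),'fu',round(f@u,2),f.round(2),round(o['gripper_width'],1)); return p
E
python3 - <<'E'
from h import *
p=st('now')
hit=robot.move_straight(p+u*2,rate=2,contact_N=10); c=st(hit)
t=515.55,-14.45,36.97
if hit and abs((c-np.array(t))@u)<0.5:
    robot.move_straight(c-u*2.1,rate=5); st('back')
    robot.dwell(0.3); st('back')
E
```

```text
now 11.98 [515.56 -14.44  36.98] s 20.81 fu -0.03 [-0.44  0.04  3.63] 26.9
True 12.46 [515.51 -14.48  36.96] s 20.76 fu -0.72 [-0.42 -0.66  4.55] 27.1
back 13.03 [515.21 -16.51  36.97] s 18.72 fu 3.35 [0.67 3.29 3.79] 26.8
back 13.32 [515.21 -16.55  36.99] s 18.67 fu 4.06 [1.02 3.95 4.57] 27.1
```

```bash
python3 - <<'E'
from h import *
a,_=snap('wrist','w2a'); robot.move_gripper(60); p=st('open'); b,_=snap('wrist','w2b')
g=[cv2.cvtColor(x,cv2.COLOR_RGB2GRAY) for x in (a,b)]
P=cv2.goodFeaturesToTrack(g[0],200,0.02,8); Q,s,e=cv2.calcOpticalFlowPyrLK(g[0],g[1],P,None)
d=(Q-P)[:,0]; n=np.linalg.norm(d,axis=1)
for x,y,z in zip(P[:,0],d,n):
    if x[0]<330 and x[1]<260: print(x.round(),y.round(2),end=';')
cv2.imwrite('pics/w2.png',cv2.resize(np.hstack([a,b])[:,:,::-1],(800,250)))
E
```

```text
open 14.07 [515.11 -16.58  36.93] s 18.63 fu 0.05 [-0.2   0.09  0.02] 60.1
[210. 248.] [-0.13 -0.  ];[234. 200.] [-0.27 -0.13];[208.  42.] [-0.23  0.01];[149. 258.] [0.23 0.29];[239.  70.] [-0.03 -0.05];[ 62. 161.] [-0.24 -0.11];[232.  37.] [-0.05 -0.25];[214.  72.] [-0.27 -0.26];[250. 203.] [ 0.14 -0.09];[258. 170.] [ 0.09 -0.03];[136. 204.] [-0.17 -0.02];[235. 183.] [-0.27 -0.16];[231. 220.] [-0.26 -0.12];[265. 156.] [ 0.03 -0.15];[207. 163.] [-0.13  0.  ];[207. 177.] [ 0.   -0.04];[214. 235.] [-0.16 -0.22];[247. 163.] [-0.3  -0.08];[195. 166.] [-0.1  -0.02];[161. 167.] [-0.41 -0.07];[219. 258.] [-0.21  0.41];[248. 184.] [ 0.31 -0.12];[242.  84.] [-0.04 -0.09];[259. 256.] [-34.3   -1.88];[293. 231.] [-27.08   0.57];[230.  21.] [-0.05 -0.16];[235. 258.] [-2.25 -6.09];[158. 154.] [-0.45 -0.22];[188. 203.] [-0.06 -0.3 ];[143. 240.] [-0.13  0.01];[292. 140.] [0.36 0.4 ];[272. 152.] [-0.01 -0.12];[257. 238.] [ -5.94 -39.56];[134. 178.] [-0.27 -0.07];[267. 167.] [0.02 0.  ];[ 72. 149.] [ 0.23 -0.18];[179. 149.] [-0.15 -0.2 ];[145. 187.] [-0.08 -0.09];[139. 220.] [-0.17 -0.15];[234. 233.]
[... 935 characters left out ...]
0.1 ];[ 57. 143.] [-0.31 -0.06];[119.  14.] [-0.35 -0.31];[175. 166.] [-0.36  0.05];[183.  42.] [-0.18 -0.01];[217. 166.] [-0.29  0.01];[ 80. 133.] [0.44 0.25];[ 56. 257.] [-0.35  0.13];[122. 133.] [-0.17  0.02];[ 39. 201.] [-0.11 -0.11];[284. 145.] [ 0.46 -0.06];[125.   6.] [-0.4  -0.32];[108. 133.] [-0.1   0.05];[118.  22.] [-0.31 -0.23];[ 41. 142.] [-0.23  0.07];[202. 240.] [-0.11 -0.04];[188. 233.] [ 0.04 -0.43];[  2. 131.] [-0.38 -0.2 ];[59. 59.] [-0.03 -0.38];[151. 133.] [-0.01  0.03];[ 18. 142.] [-0.19 -0.04];[190. 224.] [ 0.01 -0.22];[ 10. 116.] [-0.36 -0.18];[304. 138.] [0.99 0.32];[273. 201.] [ 0.25 -0.35];[37. 91.] [-0.35 -0.14];[  6. 173.] [-0.5  -0.19];[  6. 124.] [-0.39 -0.15];
```

View pics/w2.png

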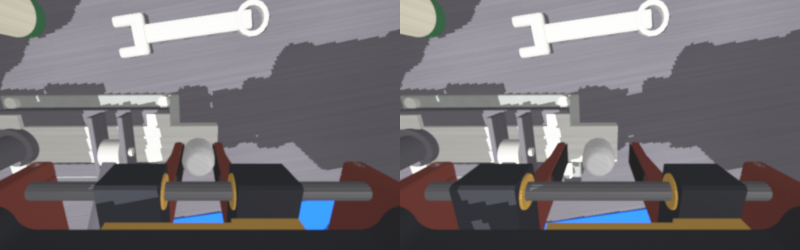

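The picture before and after opening shows flow under 0.4 px on the rest, so it stayed put on release. Next is the lever.

```bash
python3 - <<'E'
from h import *
p=st('now'); robot.move_straight([p[0],p[1],170],rate=120); robot.move_gripper(0)
q=np.array([512.3,-35,0])+99*u+45*v; q[2]=130; print(q)
robot.reach(list(q+[0,0,40]),press_rot()); st('hover')
im,cal=snap('wrist','w3')
h=np.array([512.3,-35,43])+99*u
for n,z in (('hinge',h),('ball',[457.2,74.7,104.2]),('arm45',h+45*v+[0,0,36])): print(n,proj(cal,z))
r=robot.regions_of('lever_tip','wrist'); print([(x['point'],x['confidence']) for x in r])
E
```

```text
now 14.12 [515.14 -16.55  36.95] s 18.66 fu -0.05 [ 0.92 -0.21 -0.59] 60.1
[484.44028426  70.11820127 130.        ]
hover 17.63 [484.56  70.03 170.04] s 98.94 fu -0.13 [-0.26 -0.09 -0.24] 0.1
hinge [359.70073467 193.55051016]
ball [283.82102795 211.58254757]
arm45 [316.6930682  203.17123434]
[([0.5078, 0.5002], 0.84)]
```

View pics/w3.png

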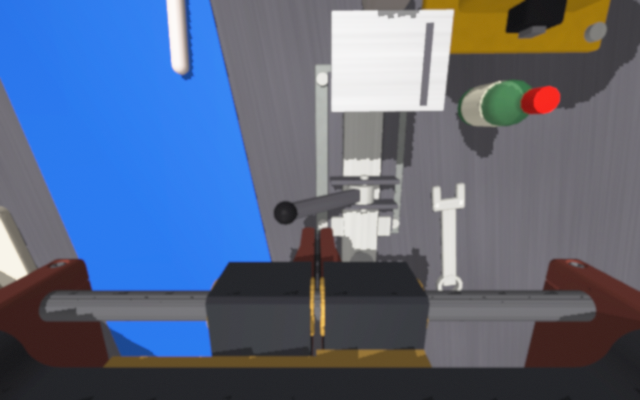

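The hinge shows at (365,194) and the ball at (286,212), both within a few pixels of prediction. I'll press.

```bash
python3 - <<'E'
from h import *
p=st('h'); 
robot.move_straight([p[0],p[1],100],rate=80)
hit=robot.move_straight([p[0],p[1],43],rate=20,contact_N=24); e=st(hit)
robot.dwell(0.2); st('d'); 
robot.move_straight([p[0],p[1],150],rate=100); st('up')
im,cal=snap('wrist','w4')
for n,z in (('ball at 0 deg',np.array([512.3,-35,43])+99*u+95*v),): print(n,proj(cal,z))
a=cv2.imread('pics/w4.png')[0:250,180:500]; cv2.imwrite('pics/w4c.png',cv2.resize(a,None,fx=2.4,fy=2.4))
E
```

```text
h 17.73 [484.56  69.93 170.  ] s 98.83 fu -0.53 [ 0.29 -0.58 -0.87] 0.7
True 21.07 [482.81  70.08  47.76] s 98.69 fu -0.44 [-1.94 -0.12 10.45] 0.5
d 21.27 [482.81  70.07  47.75] s 98.68 fu 0.38 [-1.68  0.67 10.17] 0.8
up 22.44 [484.08  69.88 149.43] s 98.71 fu 0.1 [0.3  0.05 0.32] 0.6
ball at 0 deg [266.68581458 198.3195959 ]
```

View pics/w4c.png

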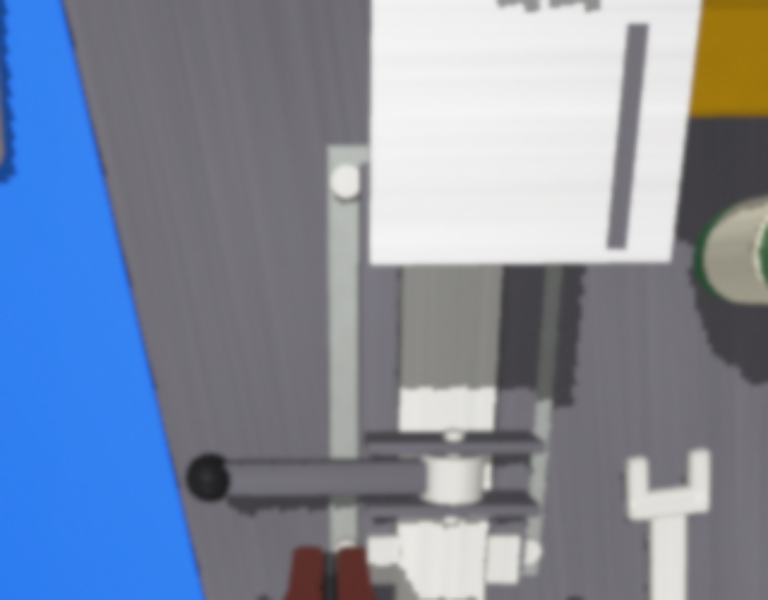

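The ball is at px (267,199), exactly the predicted level position, and the press stopped at z = 47.8, which is the top of a level arm. The lever is fully down and the robot is clear, so I'll hand in.

```bash
python3 -c "
from h import *
print(robot.job_done())"
```

```text
the job is handed in; nothing more can be done
None
```

The job is handed in, with no verdict returned: the rest was touched to the stone, backed off 2.1 mm by the tool's position (the gap itself was not measured separately), and the cam lever pressed level. The arm ended clear of everything.

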